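Try a freshly cast key in the dice vault's lock

ROBOT

A 7-joint arm with a two-finger parallel gripper is mounted at the origin on the work surface. World frame = base frame: x ahead of the robot, y to its left, z up, the work surface at z = 0. Lengths are in m, angles in rad, forces in N, time in s.
With the tool pointing down it reaches from about 0.4 to 0.9 m from the base axis. Payload 5.6 kg.
Tool frame: the origin (TCP) lies at the very end of the fingers, on their centre line; the grasp point (between the pads) lies 19 mm behind it; y points along the fingers, z is the direction in which the jaws open and shut, and the axes are right-handed (so a half turn about y gives the same grasp; the last joint's range is limited). The gripper opens to 92 mm and grips with 3 to 60 N. Pads are 20 mm wide; open, the fingers measure 128 mm over their backs; the gripper's body (75 mm by 189 mm) begins 69 mm behind the grasp point.
Start: joints at [1.239, 0.468, -0.012, 1.603, 0.006, 1.071, -0.056], TCP at [0.185, -0.623, 0.215] pointing down, gripper open.
Joint ranges: [-2.53, 2.53], [-0.31, 2.02], [-1.57, 1.55], [0.28, 2.44], [-1.29, 4.43], [0.15, 1.84], [-2.92, 2.92]. Speed limits (rad/s): [2.57, 2.57, 3.14, 3.14, 3.14, 3.14, 3.14].

INTERFACE

Orientations are given as a unit quaternion [x, y, z, w].
In Python, from workcell import bot gives the robot as it stands. The module is installed in compiled form; this text tells all that it offers.
- The arm moves only by the tool jog_arm, never from a script. Its argument "commands" is text: rows parted by semicolons, each of 6 numbers parted by spaces: the shift along the tool's x, y, z in units of 30 mm (1.0 is 30 mm), then the turn, a rotation vector about the tool's x, y, z in units of 8 degrees (1.0 is 8 degrees). A call has 1 to 10 rows; each row shifts and turns the commanded pose from where the row before left it, along the tool's axes as they then stand; what a row does not reach is not made up. A row lasts 1/10 s, in which the tool goes at most 50 mm and 8.59 degrees, less where a joint would pass 70% of its speed; a pose out of reach is approached as far as the arm can. A call is refused whole if a number of a shift passes 1 or a number of a turn 1, either way. A call with a gripper value outside its range is refused whole. "claw" is the closure, from -1 (fully open) to 1 (shut), set as the call begins (left out, the last holds). The fingers move at their own pace and stop on an object; "squeeze" is the grip in N (left out, the last holds). Time passes only in rows, so rows that do not move let the fingers close. It gives the time, the measured TCP pose, the force and the opening at its end, in the units of the state.
- bot.get_obs(): the state, without advancing time (a new reading comes with each control period).
- bot.snapshot(name): name is "scene" or "top"; returns the picture (384x512x3 uint8, red, green, blue); there is no depth.
- bot.camera_info(name): a dict with "K" (3x3 intrinsics, pixels), "pose" (4x4, takes a point from camera to world coordinates). Camera axes: x right, y up, looking along -z (the intrinsics and any distortion apply to the point x, -y, -z); pixel columns grow to the right and rows downward; lengths in m; the calibration is good to about 2 mm. A picture is of the moment at which its call begins. camera_info takes no time and is no camera call.
- bot.close_job(): hands the job in, once; it reports no verdict.
The state is a dict: "t": time; "joint_pos": joint angles; "qd": joint speeds; "joint_efforts": joint torques, N m; "position": TCP position; "tool_rot": TCP orientation; "ft_force": force on the tool from outside, world axes, zero at the start; "ft_torque": the same for the moment, N m; "grip_width": finger opening in m.
Only numpy, scipy, OpenCV 4.12 (cv2) and the standard library are available. Lean on these libraries where they do the work, as an engineer would, in place of code of your own. Each camera call takes 0.05 s, during which the arm holds its last target.

TASK

Lift the cast key out of its open mould, push it down into the lock on top of the hexagonal dice vault, wiggling it past the sticky pins until its collar sits fully home, and only then turn it a quarter turn clockwise. The lock springs back, so finish while still gripping the key and holding it turned. Leave everything else on the shelf where it is.

Things in the scene. Friction and masses are not known exactly. Their poses are not given: they have to be found in the camera images.
- key: The loose cast metal key, about 90 g, 74 mm long, standing upright in the mould, blade down. Origin: the blade's tip. z from tip to bow, x along the width of blade and bow, y through their thickness. From the tip up: blade 18 mm (x) by 6 mm (y), 34 mm long, nose rounded to 3 mm radius; collar 28 by 13 by 6 mm high; bow 32 (x) by 10 (y) by 34 mm high. Same after a half turn about z.
- key_bow (a point): Centre of the key's bow (its grip, 32 x 10 x 34 mm), 57 mm above the blade's tip and 17 mm below the bow's top; axes as the key's.
- key_tip (a point): Tip of the key's blade, on the key's centre line; axes as the key's.
- mould_mouth (a point): Centre of the cavity's mouth in the top face of the lower mould half: a plain aluminium block 85 mm (x) by 60 mm (y) by 42 mm high, fixed to the shelf. Cavity 21 mm (x) by 9 mm (y), 38 mm deep. The key's collar rests on the top face, so the whole bow stands above it, its thickness along the block's y.
- keyway (a point): Centre of the keyway's mouth in the lock barrel's face, mid-top of the hexagonal walnut vault (130 mm across flats, fixed). Face and low brass rose are 62 mm above the shelf. x along the slot (20.4 mm long, 8.4 mm wide in y, over 35 mm deep), z up; turns with the barrel. When home, the key's collar rests on the face and its tip is 34 mm below this point.
- lock (a joint): Angle of the lock barrel in rad: 0 at rest, growing as the key turns clockwise seen from above, stop at 1.62 (just over a quarter turn). A spring drives it back to 0: 0.06 N m at rest, 0.14 N m at a quarter turn. The key has about 8 degrees of play in the slot before it drives the barrel.
- pin_upper (a joint): Travel in m of the upper sticky pin: a round nose of 3 mm radius, its top 8 mm below the lock's face, standing out of one long side of the slot to just past the slot's middle. 0 as found; shoved 3.5 mm aside it stays aside. A straight push jams on it, even at 50 N. Rocking the key some 5 degrees each way about the vertical while it creeps down gets it past with under 15 N.
- pin_lower (a joint): The same for the lower sticky pin, its top 19 mm below the face, from the opposite long side.
- tin: Bystander, loose: round pewter-grey aluminium tin, 64 mm across, 55 mm high. Origin under its centre.
- die_a: Bystander, loose: glass die, 18 mm. Origin under its centre.
- die_b: Bystander, loose: glass die, 18 mm. Origin under its centre.
- figure_base: Bystander, loose: round plastic figure base, 40 mm across, 6 mm high. Origin under its centre.
- mould_top: Bystander, loose: upper half of the mould, aluminium block 85 by 60 by 38 mm with an empty recess. Origin under its centre.
- paint_pot: Bystander, loose: paint pot 34 mm across, 45 mm high. Origin under its centre.
- brush: Bystander, loose: brush lying flat, 170 mm long.
There are look-alikes about, which are no part of the job. Of the things that look like the part that bears keyway, the smaller one is meant.

How it is judged:
By the outcome, as a careful person would: the job done as asked, in the order asked, and still so for the second after the job is handed in, while the arm keeps its last pose, push and grip.
It also fails if it takes over 58 s, if anything falls off the work surface, if the arm or the gripper's body presses on something with over 40 N, if the wrist force passes 120 N, or if a joint passes its speed limit or range.

## Working session

There is one attempt and no reset: what is moved stays moved. The work goes in short steps, Python scripts to look and compute and a tool call to move; the robot and the scene stay as the last step left them, time stands still between calls to the robot, and variables do not carry over. Pictures are saved under pics/ and viewed, and the job is handed in when it is done.

Besides the shell and the picture viewer there is one more tool, called as name(argument=value, ...) on one line, values as JSON. jog_arm: Moves the arm, as the interface text tells. Its arguments: {"type":"object","properties":{"commands":{"type":"string"},"claw":{"type":"number"},"squeeze":{"type":"number"}},"required":["commands"]}

```bash
mkdir -p pics; python3 - <<'E'
from workcell import bot
import cv2,numpy as np
np.set_printoptions(precision=4,suppress=True)
o=bot.get_obs();print(o)
for n in("scene","top"):
    im=bot.snapshot(n);cv2.imwrite(f"pics/{n}0_raw.png",im[:,:,::-1]);cv2.imwrite(f"pics/{n}0.png",cv2.resize(im[:,:,::-1],(800,600),interpolation=cv2.INTER_CUBIC))
    print(n,bot.camera_info(n))
E
```

```text
{'t': 0.0, 'joint_pos': array([ 1.239 ,  0.4684, -0.0116,  1.6036,  0.006 ,  1.0714, -0.0563]), 'qd': array([-0.0009,  0.    , -0.0003, -0.0001,  0.0004,  0.0005,  0.0024]), 'joint_efforts': array([ -0.001 , -52.0565,  -0.0127, -24.3746,  -0.0566,   0.0173,
         0.0002]), 'position': array([ 0.1849, -0.6225,  0.2136]), 'tool_rot': array([-0.1019,  0.7004, -0.6991,  0.1016]), 'ft_force': array([ 0.0046, -0.4246,  0.191 ]), 'ft_torque': array([-0.0063, -0.0134, -0.0152]), 'grip_width': 0.09179113424268079}
scene {'K': array([[388.6959,   0.    , 251.3725],
       [  0.    , 388.6959, 189.9502],
       [  0.    ,   0.    ,   1.    ]]), 'pose': array([[-0.2523, -0.702 ,  0.666 ,  1.146 ],
       [ 0.9676, -0.1746,  0.1825,  0.1361],
       [-0.0119,  0.6904,  0.7233,  0.7209],
       [ 0.    ,  0.    ,  0.    ,  1.    ]])}
top {'K': array([[475.462 ,   0.    , 255.9809],
       [  0.    , 475.462 , 183.9767],
       [  0.    ,   0.    ,   1.    ]]), 'pose': array([[ 0.0134,  0.9738, -0.227 ,  0.2315],
       [-0.9999,  0.0132, -0.0024, -0.0294],
       [ 0.0006,  0.2271,  0.9739,  1.4069],
       [ 0.    ,  0.    ,  0.    ,  1.    ]])}
```

View pics/scene0.png

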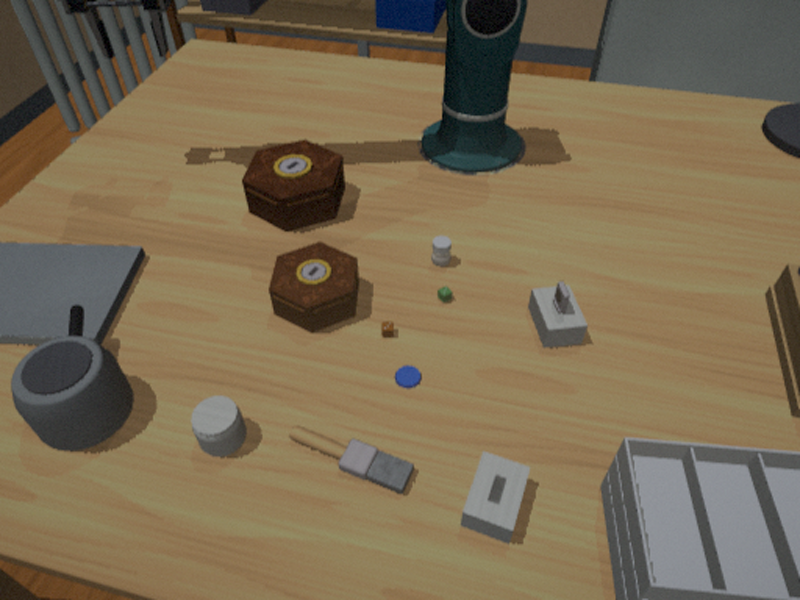

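View pics/top0.png

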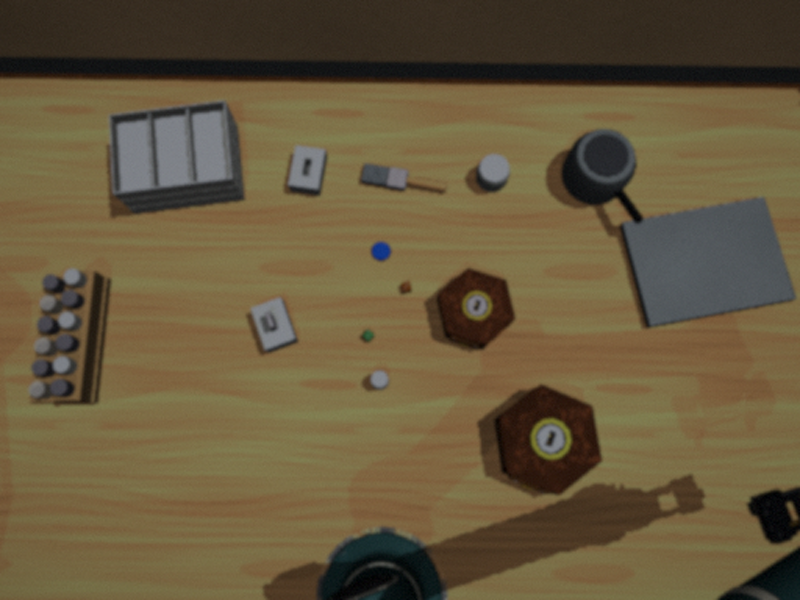

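The scene view shows the mould with the key at about (560,310), the small vault at (315,280) and the large look-alike vault at (295,185). In the top view the mould is at (272,325) and the small vault at (477,307). I'll zoom in on these.

```bash
python3 - <<'E'
import cv2,numpy as np
T=cv2.imread("pics/top0_raw.png");S=cv2.imread("pics/scene0_raw.png")
def c(im,x,y,w,h,s): return cv2.resize(im[y:y+h,x:x+w],(w*s,h*s),interpolation=cv2.INTER_CUBIC)
# top: mould around (174,208), vault (305,197); scene: mould (358,200), vault (201,182)
a=np.hstack([c(T,150,182,50,50,8),c(T,275,167,60,60,8)[40:440,40:440]])
b=np.hstack([c(S,332,172,50,50,8),c(S,170,150,62,62,6)[:372,:372].copy() if 0 else c(S,176,150,50,50,8)])
o=np.vstack([a,b]);o=cv2.resize(o,(600,600)) if 0 else o
cv2.imwrite("pics/z1.png",a);cv2.imwrite("pics/z2.png",b)
E
```

```text
(no output)
```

View pics/z1.png

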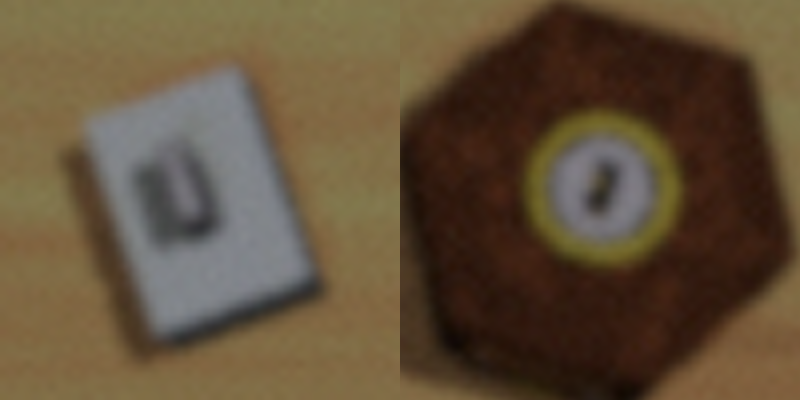

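View pics/z2.png

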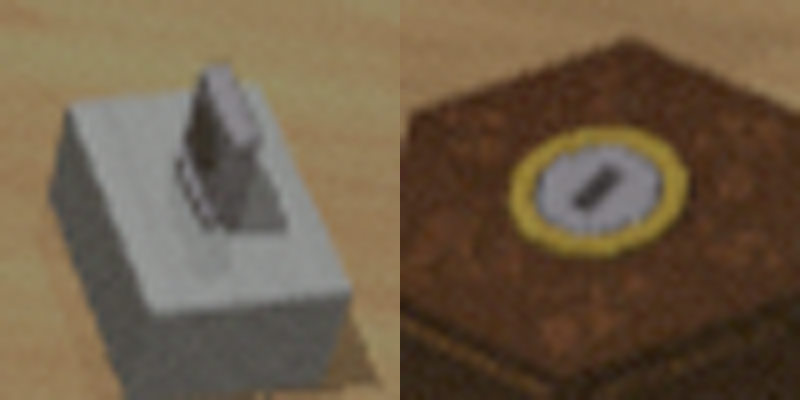

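```bash
cat > h.py <<'E'
import numpy as np,cv2
from workcell import bot
np.set_printoptions(precision=4,suppress=True)
I={n:bot.camera_info(n) for n in("top","scene")}
def ray(n,uv,z):
    K,P=I[n]["K"],I[n]["pose"]; d=np.linalg.inv(K)@[uv[0],uv[1],1]; d=P[:3,:3]@[d[0],-d[1],-d[2]]
    return P[:3,3]+d*(z-P[2,3])/d[2]
def proj(n,p):
    K,P=I[n]["K"],I[n]["pose"]; q=(np.atleast_2d(p)-P[:3,3])@P[:3,:3]; q=q*[1,-1,-1]; q=q@K.T; return q[:,:2]/q[:,2:]
E
python3 - <<'E'
from h import *
f=lambda x0,y0,u,v:(x0+(u+.5)/8-.5,y0+(v+.5)/8-.5)
print("mould top corners")
A=np.array([ray("top",f(150,182,*p),.042) for p in[(88,122),(240,65),(320,285),(155,340)]]);print(A,A.mean(0))
B=np.array([ray("scene",f(332,172,*p),.042) for p in[(68,103),(258,85),(350,293),(152,310)]]);print(B,B.mean(0))
for X in(A,B):print([np.linalg.norm(X[i]-X[(i+1)%4]) for i in range(4)],[np.degrees(np.arctan2(*(X[(i+1)%4]-X[i])[1::-1])) for i in range(4)])
def ring(n,x0,y0,x1,y1):
    im=cv2.imread(f"pics/{n}0_raw.png")[y0:y1,x0:x1].astype(int)
    m=((im[...,1]-im[...,0])>45).astype(np.uint8)
    c=max(cv2.findContours(m,cv2.RETR_EXTERNAL,cv2.CHAIN_APPROX_NONE)[0],key=cv2.contourArea)
    e=cv2.fitEllipse(c);print(n,e,m.sum());return np.array(e[0])+[x0,y0]
print("ring")
for n,b in(("top",(285,175,325,220)),("scene",(185,160,218,186))):
    r=ring(n,*b);print(r,ray(n,r,.062))
s=[ray("top",f(275,167,p[0]-360,p[1]+40),.062) for p in[(608,160),(592,212)]];print("slot",s,np.degrees(np.arctan2(*(s[1]-s[0])[1::-1])),(s[0]+s[1])/2)
s=[ray("scene",f(176,150,p[0]-400,p[1]),.062) for p in[(581,207),(614,169)]];print("slot",s,np.degrees(np.arctan2(*(s[1]-s[0])[1::-1])),(s[0]+s[1])/2)
E
```

```text
mould top corners
[[0.5074 0.2529 0.042 ]
 [0.5295 0.1983 0.042 ]
 [0.4482 0.1652 0.042 ]
 [0.4274 0.2239 0.042 ]] [0.4781 0.2101 0.042 ]
[[0.4508 0.17   0.042 ]
 [0.4291 0.2255 0.042 ]
 [0.5083 0.256  0.042 ]
 [0.5285 0.2016 0.042 ]] [0.4792 0.2133 0.042 ]
[np.float64(0.05888155676743242), np.float64(0.0877014512304858), np.float64(0.06230263469766352), np.float64(0.08506584749014313)] [np.float64(-67.94561504234896), np.float64(-157.8470694574967), np.float64(109.57414915732), np.float64(19.890526536327723)]
[np.float64(0.0595928339776247), np.float64(0.08491575422981598), np.float64(0.058116274608498365), np.float64(0.0838987709416254)] [np.float64(111.39166598362885), np.float64(21.084312125479247), np.float64(-69.61604067370254), np.float64(-157.90489060972135)]
ring
top ((19.895193099975586, 20.008657455444336), (17.513660430908203, 18.091373443603516), 126.1268310546875) 95
[304.8952 195.0087] [ 0.5143 -0.1679  0.062 ]
scene ((15.265239715576172, 13.39371109008789), (15.050207138061523, 21.664716720581055), 80.46382141113281) 125
[200.2652 173.3937] [ 0.5154 -0.1658  0.062 ]
slot [array([ 0.5245, -0.1699,  0.062 ]), array([ 0.5052, -0.1639,  0.062 ])] 162.79146692967873 [ 0.5149 -0.1669  0.062 ]
slot [array([ 0.5234, -0.1682,  0.062 ]), array([ 0.505 , -0.1641,  0.062 ])] 167.3298625342157 [ 0.5142 -0.1662  0.062 ]
```

```bash
cat > ov.py <<'E'
from h import *
def box(c,yaw,sx,sy,z0,z1):
    C,S=np.cos(yaw),np.sin(yaw);R=np.array([[C,-S],[S,C]])
    q=np.array([[-1,-1],[1,-1],[1,1],[-1,1]])*[sx/2,sy/2]@R.T+c
    return [np.c_[q,np.full(4,z)] for z in(z0,z1)]
def draw(img,n,x0,y0,s,bx,col):
    P=[((proj(n,b)-[x0,y0]+.5)*s*16).astype(np.int32) for b in bx]
    for p in P: cv2.polylines(img,[p.reshape(-1,1,2)],True,col,1,cv2.LINE_AA,4)
    for a,b in zip(*P): cv2.line(img,tuple(map(int,a)),tuple(map(int,b)),col,1,cv2.LINE_AA,4)
E
python3 - <<'E'
from ov import *
T=cv2.imread("pics/top0_raw.png");S=cv2.imread("pics/scene0_raw.png")
out=[]
for n,im,x0,y0,cm in(("top",T,150,182,(.4785,.2105)),("scene",S,332,172,(.479,.213))):
    c=cv2.resize(im[y0:y0+50,x0:x0+50],(400,400),interpolation=cv2.INTER_CUBIC);c=cv2.convertScaleAbs(c,alpha=1.5)
    y=np.radians(21);cm=np.array(cm)
    draw(c,n,x0,y0,8,box(cm,y,.085,.06,0,.042),(0,255,0))
    draw(c,n,x0,y0,8,box(cm,y,.028,.013,.042,.048),(255,0,0))
    draw(c,n,x0,y0,8,box(cm,y,.032,.010,.048,.082),(0,0,255))
    out.append(c)
cv2.imwrite("pics/ov1.png",np.hstack(out))
out=[]
for n,im,x0,y0,cm in(("top",T,280,172,(.5143,-.1679)),("scene",S,176,150,(.5154,-.1658))):
    c=cv2.resize(im[y0:y0+50,x0:x0+50],(400,400),interpolation=cv2.INTER_CUBIC);c=cv2.convertScaleAbs(c,alpha=1.5)
    cm=np.array(cm)
    t=np.radians(-15)
    draw(c,n,x0,y0,8,box(cm,t,.0204,.0084,.062,.062),(0,255,0))
    for k,ap in ((0,(0,0,255)),(30,(255,0,0))):
      a=np.radians(-15+k+30+60*np.arange(6));r=.065/np.cos(np.pi/6)
      h=np.c_[cm[0]+r*np.cos(a),cm[1]+r*np.sin(a),np.full(6,.06)]
      cv2.polylines(c,[((proj(n,h)-[x0,y0]+.5)*128).astype(np.int32).reshape(-1,1,2)],True,ap,1,cv2.LINE_AA,4)
    out.append(c)
cv2.imwrite("pics/ov2.png",np.hstack(out))
E
```

```text
(no output)
```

View pics/ov1.png

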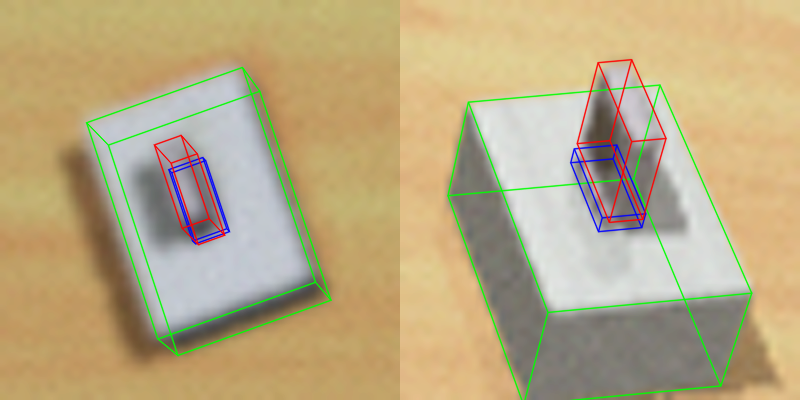

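View pics/ov2.png

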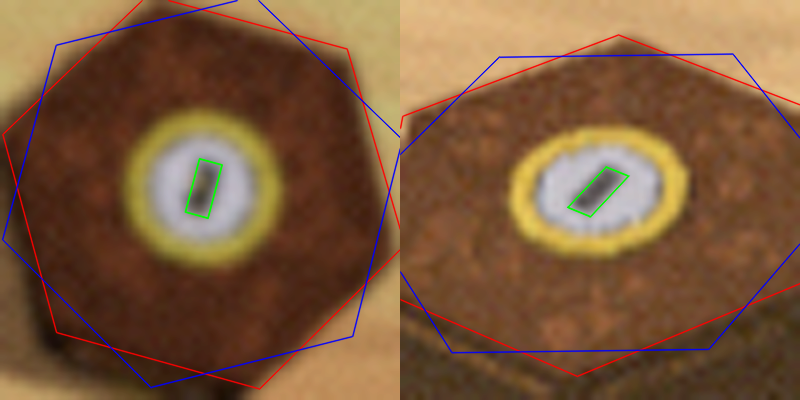

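```bash
python3 - <<'E'
from h import *
from scipy.ndimage import map_coordinates
from scipy.optimize import least_squares
def rect(n,c,half,z,N):
    g=np.linspace(-half,half,N);X,Y=np.meshgrid(c[0]+g,c[1]+g,indexing='ij')
    p=proj(n,np.c_[X.ravel(),Y.ravel(),np.full(X.size,z)])
    im=cv2.imread(f"pics/{n}0_raw.png").astype(float).mean(2)
    return X,Y,map_coordinates(im,[p[:,1],p[:,0]],order=1).reshape(N,N)
sg=lambda d,s:1/(1+np.exp(-d/s))
for n,c in(("top",(.5143,-.1679)),("scene",(.5154,-.1658))):
    X,Y,V=rect(n,c,.0145,.062,45)
    r=np.hypot(X-c[0],Y-c[1]);m=r<.0135
    def res(q):
        a,b,t,A,B,s,gx,gy=q
        u=(X-a)*np.cos(t)+(Y-b)*np.sin(t);v=-(X-a)*np.sin(t)+(Y-b)*np.cos(t)
        w=sg(.0102-abs(u),s)*sg(.0042-abs(v),s)
        return (A-B*w+gx*(X-c[0])+gy*(Y-c[1])-V)[m]
    q=least_squares(res,[*c,-.26,170,100,.0006,0,0],x_scale=[.001,.001,.1,10,10,.0003,500,500]).x
    print(n,q[:3],np.degrees(q[2]),q[3:6])
    # hex: fit edges
    im=cv2.imread(f"pics/{n}0_raw.png").astype(float).mean(2)
    def prof(t,off,z=.06):
        t=np.radians(t);s=0
        for k in range(6):
            a=t+k*np.pi/3;nn=np.array([np.cos(a),np.sin(a)]);tt=np.array([-nn[1],nn[0]])
            l=np.linspace(-.03,.03,40)[:,None];P=[]
            for d in(off-.003,off+.003):
                xy=np.array(c)+nn*d+l*tt;p=proj(n,np.c_[xy,np.full(40,z)]);P.append(map_coordinates(im,[p[:,1],p[:,0]],order=1))
            s+=np.abs((P[1]-P[0]).mean())
        return s
    g=[(prof(t,o),t,o) for t in np.arange(-30,30,.5) for o in(.063,.064,.065,.066)]
    print(sorted(g)[-6:])
E
```

```text
top [ 0.5141 -0.1679 -0.3437] -19.695240751598714 [125.1324  76.9601   0.0017]
[(np.float64(175.8404632502336), np.float64(-19.5), 0.064), (np.float64(175.96471900376943), np.float64(-17.0), 0.064), (np.float64(176.48831870414827), np.float64(-19.0), 0.064), (np.float64(176.55732157881607), np.float64(-17.5), 0.064), (np.float64(176.8558708187607), np.float64(-18.5), 0.064), (np.float64(176.93656838267546), np.float64(-18.0), 0.064)]
scene [ 0.5146 -0.1664 -0.2279] -13.057450457135776 [132.1416  71.8444   0.0013]
[(np.float64(183.28417858974058), np.float64(-20.0), 0.065), (np.float64(183.88147441923329), np.float64(-17.5), 0.065), (np.float64(184.29494567760344), np.float64(-19.5), 0.065), (np.float64(184.7857372581969), np.float64(-18.0), 0.065), (np.float64(184.996316644614), np.float64(-19.0), 0.065), (np.float64(185.1893806802649), np.float64(-18.5), 0.065)]
```

```bash
cat > g.py <<'E'
from h import *
from scipy.spatial.transform import Rotation as Ro
def cur():
    o=bot.get_obs();return o,np.array(o["position"]),Ro.from_quat(o["tool_rot"])
def goal(yaw_z):  # tool y down, tool z at world yaw (deg)
    a=np.radians(yaw_z);z=np.array([np.cos(a),np.sin(a),0]);y=np.array([0,0,-1.]);return Ro.from_matrix(np.c_[np.cross(y,z),y,z])
def rep(pos,yaw):
    o,p,R=cur();G=goal(yaw)
    rv=(R.inv()*G).as_rotvec(degrees=True)
    print("t",o["t"],"pos",p,"yaw z",np.degrees(np.arctan2(*R.as_matrix()[1::-1,2])),"j",o["joint_pos"],"w",o["grip_width"],"F",o["ft_force"],"T",o["ft_torque"])
    print("turn tool(units 8deg)",rv/8,"then shift in goal axes (units)",G.inv().apply(np.array(pos)-p)/.03)
E
python3 - <<'E'
from g import *
o,p,R=cur();print(R.as_matrix())
rep((.479,.2118,.12),111);rep((.479,.2118,.12),-69)
rep((.42,-.35,.2136),111)
E
```

```text
[[-0.9586 -0.0006  0.2847]
 [-0.2847  0.0015 -0.9586]
 [ 0.0001 -1.     -0.0016]]
t 0.1 pos [ 0.1849 -0.6226  0.2137] yaw z -73.45854294300511 j [ 1.239   0.4683 -0.0116  1.6035  0.006   1.0714 -0.0563] w 0.09149814378231934 F [1.0039 0.8292 0.3443] T [-0.0262 -0.0078  0.0818]
turn tool(units 8deg) [-0.0009 21.9427  0.0175] then shift in goal axes (units) [19.1206  3.1242 22.4531]
t 0.1 pos [ 0.1849 -0.6226  0.2137] yaw z -73.45854294300511 j [ 1.239   0.4683 -0.0116  1.6035  0.006   1.0714 -0.0563] w 0.09149814378231934 F [1.0039 0.8292 0.3443] T [-0.0262 -0.0078  0.0818]
turn tool(units 8deg) [ 0.0114 -0.5573  0.0006] then shift in goal axes (units) [-19.1206   3.1242 -22.4531]
t 0.1 pos [ 0.1849 -0.6226  0.2137] yaw z -73.45854294300511 j [ 1.239   0.4683 -0.0116  1.6035  0.006   1.0714 -0.0563] w 0.09149814378231934 F [1.0039 0.8292 0.3443] T [-0.0262 -0.0078  0.0818]
turn tool(units 8deg) [-0.0009 21.9427  0.0175] then shift in goal axes (units) [10.5735  0.0042  5.6751]
```

jog_arm(commands="-1 0 -0.1 0 -0.33 0;-1 0 -0.1 0 -0.33 0;-1 0 -0.1 0 -0.33 0;-1 0 -0.1 0 -0.33 0;-1 0 -0.1 0 -0.33 0;-1 0 -0.1 0 -0.33 0;-1 0 -0.1 0 -0.33 0;-1 0 -0.1 0 -0.33 0;-1 0 -0.1 0 -0.33 0;-1 0 -0.1 0 -0.33 0", claw=-1, squeeze=60)

```text
t: 1.1
position: [0.4331, -0.4543, 0.2141]
tool_rot: [-0.26, 0.658, -0.658, 0.259]
ft_force: [-0.6, -0.8, 0.7]
grip_width: 0.0921
```

jog_arm(commands="-1 0 -0.1 0 -0.35 0;-1 0 -0.1 0 -0.35 0;-1 0 -0.1 0 -0.35 0;-1 0 -0.1 0 -0.35 0;-1 0 -0.1 0 -0.35 0;-1 0 -0.1 0 -0.35 0;-1 0 -0.1 0 -0.35 0;-1 0 -0.1 0 -0.35 0;-1 0 -0.1 0 -0.35 0;-1 0 -0.1 0 -0.35 0")

```text
t: 2.1
position: [0.5761, -0.1925, 0.2141]
tool_rot: [-0.411, 0.576, -0.575, 0.411]
ft_force: [0.2, -0.1, -0.2]
grip_width: 0.0918
```

jog_arm(commands="-1 0 -0.1 0 -0.38 0;-1 0 -0.1 0 -0.38 0;-1 0 -0.1 0 -0.38 0;-1 0 -0.1 0 -0.38 0;-1 0 -0.1 0 -0.38 0;-1 0 -0.1 0 -0.38 0;-1 0 -0.1 0 -0.38 0;-1 0 -0.1 0 -0.38 0;0 0 0 0 0 0")

```text
t: 3.0
position: [0.5861, 0.051, 0.2145]
tool_rot: [-0.524, 0.475, -0.474, 0.525]
ft_force: [0.3, 0.5, 0.1]
grip_width: 0.0919
```

```bash
python3 -c "
from g import *
rep((.479,.2118,.12),111)"
```

```text
t 3.0 pos [0.5861 0.051  0.2145] yaw z 5.735064141623114 j [ 0.2731  0.4274 -0.5386  1.7308  0.2443  1.0513 -0.248 ] w 0.0918850362733948 F [0.2541 0.5429 0.0629] T [ 0.0054 -0.0298 -0.03  ]
turn tool(units 8deg) [ -0.0149 -13.1581  -0.0169] then shift in goal axes (units) [-1.4135  3.1507  6.283 ]
```

jog_arm(commands="0 0 0 0 -1 0;0 0 0 0 -1 0;0 0 0 0 -1 0;0 0 0 0 -1 0;0 0 0 0 -1 0;0 0 0 0 -1 0;0 0 0 0 -1 0;0 0 0 0 -1 0;0 0 0 0 -1 0;0 0 0 0 -1 0")

```text
t: 4.0
position: [0.5873, 0.0443, 0.2141]
tool_rot: [0.707, -0.028, 0.028, -0.706]
ft_force: [-0.5, -0.5, -0.6]
grip_width: 0.0919
```

jog_arm(commands="0 0 0 0 -1 0;0 0 0 0 -1 0;0 0 0 0 -1 0;0 0 0 0 -0.16 0;-0.2 0 0.9 0 0 0;-0.2 0 0.9 0 0 0;-0.2 0 0.9 0 0 0;-0.2 0 0.9 0 0 0;-0.2 0 0.9 0 0 0;-0.2 0 0.9 0 0 0")

```text
t: 5.0
position: [0.4963, 0.1847, 0.2144]
tool_rot: [0.696, 0.125, -0.125, -0.696]
ft_force: [0.3, 0.7, -0.1]
grip_width: 0.092
```

jog_arm(commands="-0.2 0.5 0.88 0 0 0;0 1 0 0 0 0;0 0.9 0 0 0 0;0 0 0 0 0 0;0 0 0 0 0 0")

```text
t: 5.5
position: [0.482, 0.2071, 0.1428]
tool_rot: [-0.696, -0.125, 0.126, 0.696]
ft_force: [0.4, 0.6, -0.6]
grip_width: 0.0921
```

```bash
python3 -c "
from g import *
rep((.479,.2118,.051),111)
for n in('top','scene'):
    im=bot.snapshot(n)[:,:,::-1];c=(174,208) if n=='top' else (358,190)
    cv2.imwrite(f'pics/{n}1_raw.png',im)
    cv2.imwrite(f'pics/{n}1.png',cv2.convertScaleAbs(cv2.resize(im[c[1]-40:c[1]+40,c[0]-40:c[0]+40],(560,560),interpolation=cv2.INTER_CUBIC),alpha=1.5))
"
```

```text
t 5.5 pos [0.482  0.2071 0.1428] yaw z 110.44012601563588 j [ 0.2535  0.5381 -0.9228  1.9276  0.5299  0.9404  1.0001] w 0.09214791348162624 F [ 0.3667  0.552  -0.6248] T [ 0.1126 -0.1013  0.0037]
turn tool(units 8deg) [-0.0013 -0.07   -0.0042] then shift in goal axes (units) [-0.038   3.0604  0.1838]
```

View pics/scene1.png

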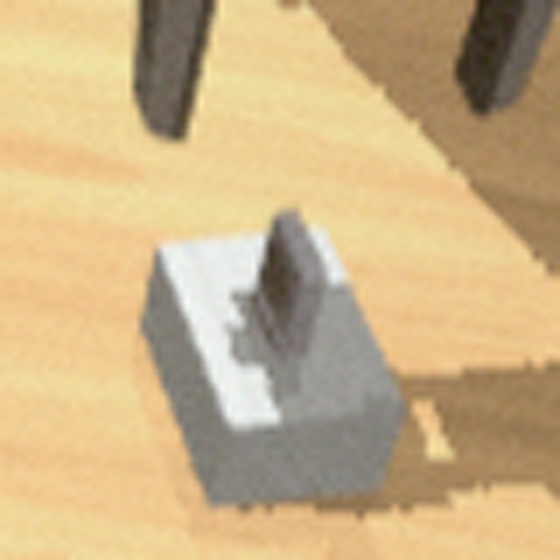

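View pics/top1.png

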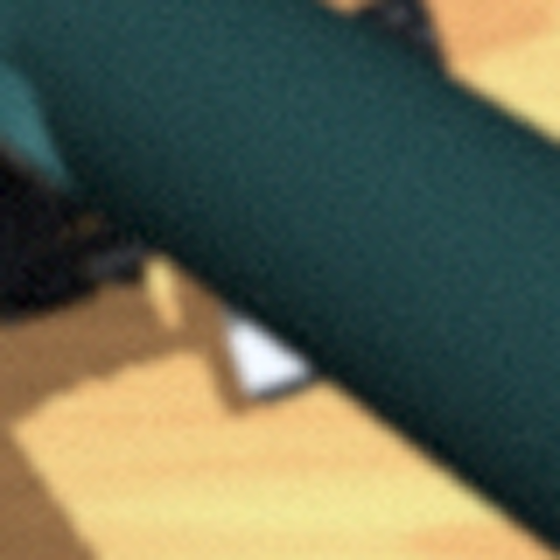

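The scene view shows both fingers straddling the bow, at (175,130) and (490,105) in the crop with the bow at (290,270). The top view is hidden by the arm. Next I'll descend and close softly.

jog_arm(commands="0 0.9 0.18 0 -0.07 0;0 0.9 0 0 0 0;0 0.9 0 0 0 0;0 0.36 0 0 0 0;0 0 0 0 0 0;0 0 0 0 0 0")

```text
t: 6.2
position: [0.4809, 0.2128, 0.0521]
tool_rot: [-0.695, -0.13, 0.129, 0.695]
ft_force: [0.3, 0.1, 0.2]
grip_width: 0.0919
```

jog_arm(commands="0 0 0 0 0 0;0 0 0 0 0 0;0 0 0 0 0 0;0 0 0 0 0 0;0 0 0 0 0 0;0 0 0 0 0 0;0 0 0 0 0 0;0 0 0 0 0 0", claw=1, squeeze=6)

```text
t: 7.0
position: [0.4799, 0.2122, 0.0507]
tool_rot: [0.695, 0.129, -0.13, -0.695]
ft_force: [0.1, 0.1, -0.3]
grip_width: 0.0299
```

```bash
python3 -c "
from g import *
rep((.479,.2118,.051),111)"
```

```text
t 7.0 pos [0.4799 0.2122 0.0507] yaw z 111.10813892565714 j [ 0.146   0.6632 -0.8034  1.9816  0.6764  0.7863  0.8842] w 0.029923185785588245 F [ 0.0509  0.0603 -0.287 ] T [ 0.1051 -0.0565 -0.0038]
turn tool(units 8deg) [-0.0001  0.0135 -0.0011] then shift in goal axes (units) [-0.0347 -0.01   -0.0022]
```

jog_arm(commands="0 0 0 0 0 0;0 0 0 0 0 0;0 0 0 0 0 0;0 0 0 0 0 0;0 0 0 0 0 0")

```text
t: 7.5
position: [0.48, 0.2122, 0.0507]
tool_rot: [-0.695, -0.129, 0.13, 0.695]
ft_force: [-0.8, 0.3, -1.3]
grip_width: 0.01
```

```bash
python3 -c "
from g import *
rep((.479,.2118,.051),111)"
```

```text
t 7.5 pos [0.48   0.2122 0.0507] yaw z 111.10376095477412 j [ 0.146   0.6631 -0.8034  1.9816  0.6764  0.7862  0.8841] w 0.009977833827367081 F [-0.846   0.2588 -1.3256] T [ 0.1504 -0.1871 -0.008 ]
turn tool(units 8deg) [-0.0001  0.013  -0.0003] then shift in goal axes (units) [-0.0358 -0.0088 -0.0023]
```

jog_arm(commands="0 0 0 0 0 0;0 0 0 0 0 0;0 0 0 0 0 0;0 -0.3 0 0 0 0;0 -0.5 0 0 0 0;0 -0.8 0 0 0 0;0 -0.9 0 0 0 0;0 -0.9 0 0 0 0;0 0 0 0 0 0;0 0 0 0 0 0", squeeze=60)

```text
t: 8.5
position: [0.4803, 0.212, 0.1536]
tool_rot: [0.695, 0.13, -0.129, -0.695]
ft_force: [-0.0, 0.2, -1.8]
grip_width: 0.0095
```

```bash
python3 -c "
from g import *
rep((.5145,-.1668,.155),72)
im=bot.snapshot('scene')[:,:,::-1];c=(358,175)
cv2.imwrite('pics/s2.png',cv2.convertScaleAbs(cv2.resize(im[c[1]-50:c[1]+50,c[0]-50:c[0]+50],(600,600),interpolation=cv2.INTER_CUBIC),alpha=1.5))
"
```

```text
t 8.5 pos [0.4803 0.212  0.1536] yaw z 111.07521270406473 j [ 0.2559  0.5252 -0.9382  1.9195  0.5184  0.9584  1.0103] w 0.009460196652375793 F [-0.0443  0.1805 -1.8163] T [ 0.0744 -0.1184  0.0635]
turn tool(units 8deg) [0.0024 4.8844 0.0122] then shift in goal axes (units) [  4.9844  -0.0477 -11.6557]
```

View pics/s2.png

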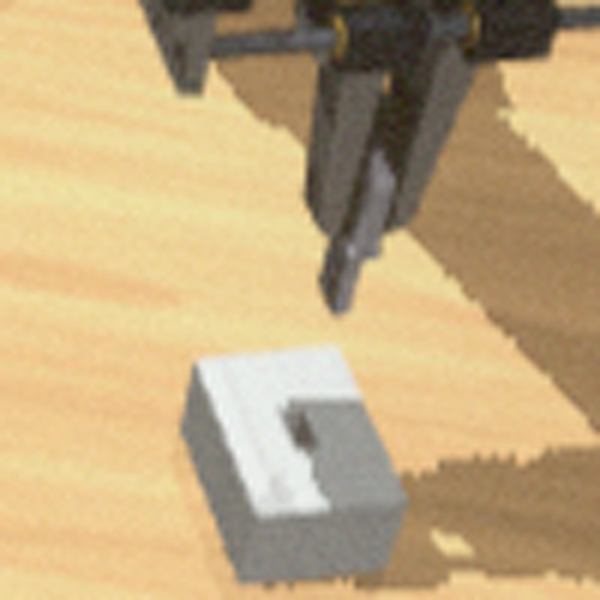

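The key is lifted clear, tip at (335,305) in the crop, and the cavity is empty. Next I'll move over the lock.

jog_arm(commands="0 0 0 0 0.9 0;0 0 0 0 1 0;0 0 0 0 1 0;0 0 0 0 1 0;0 0 0 0 1 0;0.4 0 -0.95 0 0 0;0.4 0 -0.95 0 0 0;0.4 0 -0.95 0 0 0;0.4 0 -0.95 0 0 0;0.4 0 -0.95 0 0 0")

```text
t: 9.55
position: [0.4918, 0.0568, 0.1516]
tool_rot: [0.698, -0.112, 0.11, -0.698]
ft_force: [0.1, -0.1, -0.6]
grip_width: 0.0094
```

jog_arm(commands="0.4 0 -0.95 0 0 0;0.4 0 -0.95 0 0 0;0.4 0 -0.95 0 0 0;0.4 0 -0.95 0 0 0;0.4 0 -0.95 0 0 0;0.4 0 -0.95 0 0 0;0.4 0 -0.9 0 0 0;0 0 0 0 0 0;0 0 0 0 0 0")

```text
t: 10.45
position: [0.5102, -0.1561, 0.1516]
tool_rot: [-0.698, 0.112, -0.111, 0.699]
ft_force: [0.4, -0.0, -0.2]
grip_width: 0.0094
```

```bash
python3 -c "
from g import *
rep((.5145,-.1668,.110),72)
"
```

```text
t 10.45 pos [ 0.5102 -0.1561  0.1516] yaw z 71.83065062020526 j [ 0.8032  0.4605 -0.7115  1.9069  0.3741  0.9127  1.1629] w 0.009392421612607588 F [ 0.3632 -0.0388 -0.2497] T [ 0.1383 -0.0565 -0.0253]
turn tool(units 8deg) [-0.0045 -0.0212 -0.018 ] then shift in goal axes (units) [ 0.2461  1.3857 -0.2937]
```

jog_arm(commands="0.27 0 -0.29 0 0 0;0 0.7 0 0 0 0;0 0.6 0 0 0 0;0 0 0 0 0 0;0 0 0 0 0 0")

```text
t: 10.95
position: [0.5164, -0.1662, 0.1138]
tool_rot: [-0.698, 0.111, -0.111, 0.699]
ft_force: [0.3, 0.3, -0.4]
grip_width: 0.0097
```

```bash
python3 - <<'E'
from ov import *
from g import rep
rep((.5145,-.1668,.110),72)
out=[]
for n,c in(('scene',(200,165)),('top',(305,197))):
    im=bot.snapshot(n)[:,:,::-1];cv2.imwrite(f'pics/{n}3_raw.png',im)
    x0,y0=c[0]-25,c[1]-25
    out.append(cv2.convertScaleAbs(cv2.resize(im[y0:y0+50,x0:x0+50],(400,400),interpolation=cv2.INTER_CUBIC),alpha=1.5))
cv2.imwrite('pics/s3.png',np.hstack(out))
E
```

```text
t 10.95 pos [ 0.5164 -0.1662  0.1138] yaw z 71.99002011240384 j [ 0.7801  0.5235 -0.6735  1.915   0.4272  0.8502  1.1398] w 0.009665857191624107 F [ 0.3444  0.343  -0.3828] T [ 0.003  -0.1864  0.0021]
turn tool(units 8deg) [-0.0028 -0.0012 -0.0038] then shift in goal axes (units) [-0.0533  0.1282 -0.0386]
```

View pics/s3.png

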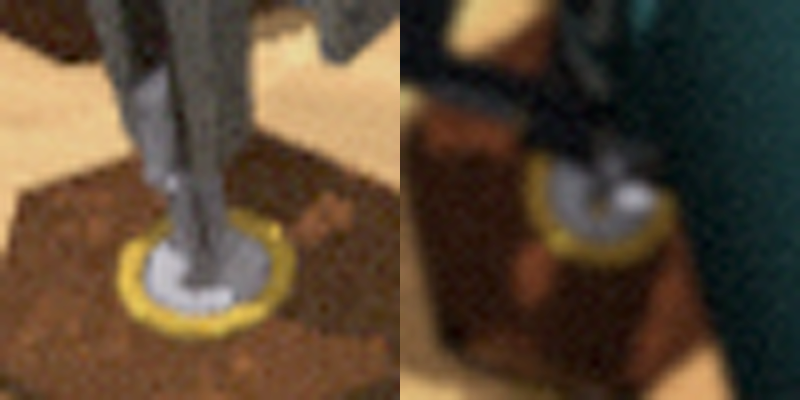

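```bash
python3 - <<'E'
from ov import *
im=cv2.imread('pics/scene3_raw.png');out=[]
x0,y0=165,130;s=8
for d in(-.001,):
  for lock in(0,1):
    c=cv2.convertScaleAbs(cv2.resize(im[y0:y0+60,x0:x0+50],(400,480),interpolation=cv2.INTER_CUBIC),alpha=1.7)
    if lock:
        t=np.radians(-18);tx=np.array([np.cos(t),np.sin(t)])
        k=np.array([.5164,-.1662])+d*tx+[0.0005,.0012]  # scene-cam bias
        z=.1138-.0427
        draw(c,'scene',x0,y0,s,box(k,t,.018,.006,z,z+.034),(0,255,0))
        draw(c,'scene',x0,y0,s,box(k,t,.028,.013,z+.034,z+.04),(255,0,0))
        draw(c,'scene',x0,y0,s,box(np.array([.5146,-.1664]),t,.0204,.0084,.062,.062),(0,0,255))
    out.append(c)
cv2.imwrite('pics/s3b.png',np.hstack(out))
E
```

```text
(no output)
```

View pics/s3b.png

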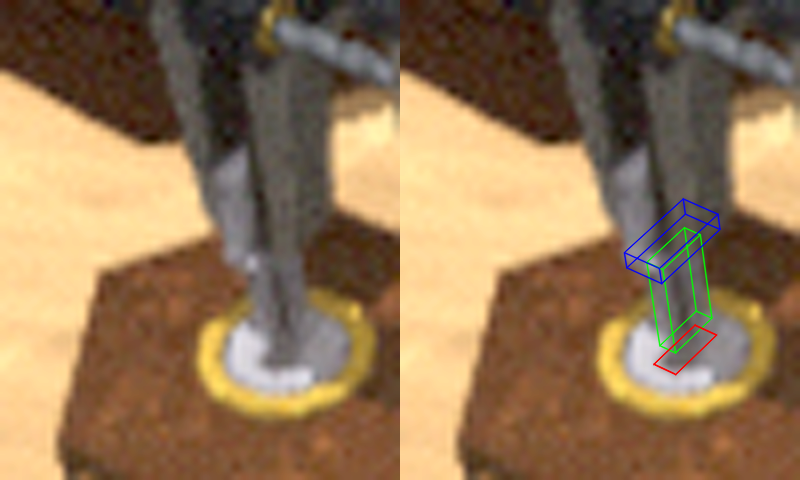

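jog_arm(commands="-0.025 0.1 -0.04 0 0 0;0 0.1 0 0 0 0;0 0.05 0 0 0 0;0 0.05 0 0 0 0;0 0.05 0 0 0 0;0 0 0 0 0 0;0 0 0 0 0 0")

```text
t: 11.75
position: [0.515, -0.1678, 0.1033]
tool_rot: [-0.698, 0.111, -0.111, 0.698]
ft_force: [0.1, -0.8, -0.8]
grip_width: 0.0094
```

```bash
python3 -c "
from g import *
rep((.5145,-.1668,.10),72)
"
```

```text
t 11.75 pos [ 0.515  -0.1678  0.1033] yaw z 71.90406009343234 j [ 0.7751  0.5366 -0.6632  1.9238  0.4408  0.8297  1.1304] w 0.009408476332732911 F [ 0.1433 -0.8076 -0.787 ] T [ 0.0591 -0.1441  0.0169]
turn tool(units 8deg) [ 0.     -0.012  -0.0004] then shift in goal axes (units) [-0.0274  0.1085  0.0272]
```

jog_arm(commands="0 0.05 0.015 0 0 0;0 0.05 0 0 0 0;0 0 0 0 0 0;0 0 0 0 0 0")

```text
t: 12.15
position: [0.5151, -0.1674, 0.1002]
tool_rot: [-0.698, 0.111, -0.111, 0.698]
ft_force: [0.9, -0.3, -1.1]
grip_width: 0.0096
```

```bash
python3 -c "
from g import *
rep((.5145,-.1668,.10),72)
"
```

```text
t 12.15 pos [ 0.5151 -0.1674  0.1002] yaw z 71.90351606952933 j [ 0.7718  0.5409 -0.6603  1.9257  0.4447  0.8243  1.1264] w 0.009602867688821156 F [ 0.882  -0.2899 -1.0614] T [ 0.0253 -0.1656 -0.0076]
turn tool(units 8deg) [ 0.0001 -0.0121 -0.0009] then shift in goal axes (units) [-0.0263  0.0068  0.013 ]
```

jog_arm(commands="0 0.02 0 0 0.65 0;0 0.02 0 0 -0.65 0;0 0.02 0 0 -0.65 0;0 0.02 0 0 0.65 0;0 0.02 0 0 0.65 0;0 0.02 0 0 -0.65 0;0 0.02 0 0 -0.65 0;0 0.02 0 0 0.65 0")

```text
t: 12.95
position: [0.5152, -0.1676, 0.0955]
tool_rot: [-0.698, 0.111, -0.111, 0.698]
ft_force: [-0.8, -0.1, 0.8]
grip_width: 0.0099
```

```bash
python3 -c "
from g import *
rep((.5145,-.1668,.10),72)
"
```

```text
t 12.95 pos [ 0.5152 -0.1676  0.0955] yaw z 71.90710620670649 j [ 0.7687  0.5479 -0.6563  1.9281  0.4511  0.8158  1.1215] w 0.009873833590086164 F [-0.7599 -0.0911  0.7919] T [ 0.0295  0.0352 -0.0074]
turn tool(units 8deg) [-0.0023 -0.0116 -0.0001] then shift in goal axes (units) [-0.031  -0.1505  0.0162]
```

jog_arm(commands="0 0.02 0 0 0.65 0;0 0 0 0 0 0")

```text
t: 13.15
position: [0.5153, -0.1677, 0.0951]
tool_rot: [0.693, -0.143, 0.143, -0.692]
ft_force: [-0.3, -0.0, 1.3]
grip_width: 0.0097
```

```bash
python3 -c "
from g import *
rep((.5145,-.1668,.10),72)
"
```

```text
t 13.15 pos [ 0.5153 -0.1677  0.0951] yaw z 66.68493733646966 j [ 0.7509  0.5412 -0.6329  1.9295  0.4355  0.8095  1.043 ] w 0.009680590914156547 F [-0.3489 -0.0102  1.2988] T [-0.1071 -0.03   -0.01  ]
turn tool(units 8deg) [ 0.0046 -0.6644  0.0028] then shift in goal axes (units) [-0.0329 -0.1626  0.0196]
```

jog_arm(commands="0 0.02 0 0 -0.65 0;0 0.02 0 0 -0.65 0;0 0 0 0 0 0")

```text
t: 13.45
position: [0.5156, -0.1679, 0.0946]
tool_rot: [0.703, -0.078, 0.078, -0.702]
ft_force: [-1.8, -0.9, 5.8]
grip_width: 0.0097
```

```bash
python3 -c "
from g import *
rep((.5145,-.1668,.10),72)
"
```

```text
t 13.45 pos [ 0.5156 -0.1679  0.0946] yaw z 77.34582599769023 j [ 0.7829  0.5561 -0.6764  1.9274  0.4705  0.8194  1.2006] w 0.009703583595981422 F [-1.8414 -0.8821  5.7789] T [-0.1041  0.2963 -0.0638]
turn tool(units 8deg) [0.006  0.6682 0.0073] then shift in goal axes (units) [-0.0475 -0.1805  0.0225]
```

jog_arm(commands="0 0.01 0 0 0.65 0;0 0.01 0 0 0.65 0;0 0.01 0 0 -0.65 0;0 0.01 0 0 -0.65 0;0 0.01 0 0 0.65 0;0 0.01 0 0 0.65 0;0 0.01 0 0 -0.65 0;0 0.01 0 0 -0.65 0")

```text
t: 14.25
position: [0.5157, -0.1679, 0.0917]
tool_rot: [0.703, -0.077, 0.078, -0.702]
ft_force: [0.4, -0.3, 2.0]
grip_width: 0.01
```

```bash
python3 -c "
from g import *
rep((.5145,-.1668,.10),72)
"
```

```text
t 14.25 pos [ 0.5157 -0.1679  0.0917] yaw z 77.44158736415203 j [ 0.78    0.5598 -0.6728  1.9291  0.4742  0.8139  1.1993] w 0.009973474967418999 F [ 0.3922 -0.3118  1.9955] T [-0.0766 -0.2159 -0.0606]
turn tool(units 8deg) [0.007  0.6802 0.009 ] then shift in goal axes (units) [-0.0485 -0.276   0.0245]
```

Going down under low force; continuing.

jog_arm(commands="0 0.015 0 0 0.65 0;0 0.015 0 0 0.65 0;0 0.015 0 0 -0.65 0;0 0.015 0 0 -0.65 0;0 0.015 0 0 0.65 0;0 0.015 0 0 0.65 0;0 0.015 0 0 -0.65 0;0 0.015 0 0 -0.65 0")

```text
t: 15.05
position: [0.5153, -0.1677, 0.0878]
tool_rot: [0.703, -0.077, 0.077, -0.703]
ft_force: [-0.3, -1.6, 1.2]
grip_width: 0.0096
```

```bash
python3 -c "
from g import *
rep((.5145,-.1668,.10),72)
"
```

```text
t 15.05 pos [ 0.5153 -0.1677  0.0878] yaw z 77.46315815932121 j [ 0.7768  0.5652 -0.6691  1.9315  0.4791  0.8076  1.1954] w 0.009632655078295813 F [-0.3451 -1.6473  1.2127] T [-0.062  -0.1228 -0.0553]
turn tool(units 8deg) [0.0064 0.6829 0.0036] then shift in goal axes (units) [-0.036  -0.4061  0.0214]
```

jog_arm(commands="0 0.015 0 0 0.65 0;0 0.015 0 0 0.65 0;0 0.015 0 0 -0.65 0;0 0.015 0 0 -0.65 0;0 0.015 0 0 0.65 0;0 0.015 0 0 0.65 0;0 0.015 0 0 -0.65 0;0 0.015 0 0 -0.65 0")

```text
t: 15.85
position: [0.5156, -0.1674, 0.0846]
tool_rot: [0.703, -0.077, 0.077, -0.703]
ft_force: [0.2, -0.1, 4.5]
grip_width: 0.0096
```

```bash
python3 -c "
from g import *
rep((.5145,-.1668,.10),72)
"
```

```text
t 15.85 pos [ 0.5156 -0.1674  0.0846] yaw z 77.46024581067803 j [ 0.7736  0.57   -0.6659  1.9332  0.4833  0.8016  1.1914] w 0.009552493164649343 F [ 0.1681 -0.124   4.5114] T [0.1376 0.1493 0.0061]
turn tool(units 8deg) [0.0034 0.6825 0.0054] then shift in goal axes (units) [-0.0398 -0.5146  0.0076]
```

jog_arm(commands="0 0.01 0 0 0.65 0;0 0.01 0 0 0.65 0;0 0.01 0 0 -0.65 0;0 0.01 0 0 -0.65 0;0 0.01 0 0 0.65 0;0 0.01 0 0 0.65 0;0 0.01 0 0 -0.65 0;0 0.01 0 0 -0.65 0")

```text
t: 16.65
position: [0.5158, -0.1672, 0.0823]
tool_rot: [0.703, -0.077, 0.078, -0.703]
ft_force: [0.1, -1.2, 2.2]
grip_width: 0.0098
```

```bash
python3 -c "
from g import *
rep((.5145,-.1668,.10),72)
"
```

```text
t 16.65 pos [ 0.5158 -0.1672  0.0823] yaw z 77.47232871256428 j [ 0.7714  0.5733 -0.6636  1.9343  0.4865  0.7971  1.1887] w 0.009771987380393206 F [ 0.053  -1.2348  2.1736] T [ 0.0893 -0.0959  0.016 ]
turn tool(units 8deg) [0.0016 0.684  0.0091] then shift in goal axes (units) [-0.0466 -0.5904 -0.0011]
```

jog_arm(commands="0 0.01 0 0 0.65 0;0 0.01 0 0 0.65 0;0 0.01 0 0 -0.65 0;0 0.01 0 0 -0.65 0;0 0.01 0 0 0.65 0;0 0.01 0 0 0.65 0;0 0.01 0 0 -0.65 0;0 0.01 0 0 -0.65 0")

```text
t: 17.45
position: [0.5153, -0.167, 0.0794]
tool_rot: [0.703, -0.077, 0.077, -0.703]
ft_force: [-1.2, 0.7, 0.4]
grip_width: 0.0096
```

```bash
python3 -c "
from g import *
rep((.5145,-.1668,.10),72)
"
```

```text
t 17.45 pos [ 0.5153 -0.167   0.0794] yaw z 77.47333701269177 j [ 0.7693  0.5772 -0.661   1.9361  0.4897  0.7928  1.1861] w 0.009598705556737341 F [-1.1982  0.6551  0.3919] T [ 0.0611 -0.0318  0.0307]
turn tool(units 8deg) [0.0002 0.6842 0.0017] then shift in goal axes (units) [-0.0293 -0.6853 -0.001 ]
```

jog_arm(commands="0 0.02 0 0 0.65 0;0 0.02 0 0 0.65 0;0 0.02 0 0 -0.65 0;0 0.02 0 0 -0.65 0;0 0.02 0 0 0.65 0;0 0.02 0 0 0.65 0;0 0.02 0 0 -0.65 0;0 0.02 0 0 -0.65 0;0 0.02 0 0 0.65 0;0 0.02 0 0 0 0")

```text
t: 18.45
position: [0.5152, -0.1674, 0.0732]
tool_rot: [-0.698, 0.111, -0.111, 0.698]
ft_force: [0.4, -0.6, -1.1]
grip_width: 0.0096
```

```bash
python3 -c "
from g import *
rep((.5145,-.1668,.0707),72)
"
```

```text
t 18.45 pos [ 0.5152 -0.1674  0.0732] yaw z 71.9837124701442 j [ 0.7483  0.5791 -0.6322  1.9401  0.48    0.7758  1.0988] w 0.00960593406368169 F [ 0.4297 -0.6429 -1.0918] T [ 0.1229 -0.1249 -0.0179]
turn tool(units 8deg) [-0.0002 -0.002  -0.0002] then shift in goal axes (units) [-0.027   0.0837  0.0105]
```

jog_arm(commands="0 0.02 0 0 0.5 0;0 0.02 0 0 -0.5 0;0 0.02 0 0 -0.5 0;0 0.02 0 0 0.5 0;0 0.02 0 0 0 0;0 0 0 0 0 0")

```text
t: 19.05
position: [0.5153, -0.1673, 0.0707]
tool_rot: [0.699, -0.11, 0.11, -0.698]
ft_force: [-1.1, 0.7, 3.7]
grip_width: 0.0098
```

```bash
python3 -c "
from g import *
rep((.5145,-.1668,.0707),72)
"
```

```text
t 19.05 pos [ 0.5153 -0.1673  0.0707] yaw z 72.10806104735292 j [ 0.7457  0.5829 -0.6297  1.9412  0.4842  0.7715  1.0972] w 0.009802561554293819 F [-1.1344  0.6633  3.7453] T [0.1867 0.1604 0.0048]
turn tool(units 8deg) [0.0028 0.0135 0.0012] then shift in goal axes (units) [-0.0304 -0.      0.0071]
```

jog_arm(commands="0 0.02 0 0 0.4 0;0 0.02 0 0 -0.4 0;0 0.02 0 0 -0.4 0;0 0.02 0 0 0.4 0;0 0.02 0 0 0 0;0 0 0 0 0 0")

```text
t: 19.65
position: [0.5162, -0.1675, 0.0704]
tool_rot: [0.699, -0.109, 0.111, -0.698]
ft_force: [-7.5, 1.5, 26.3]
grip_width: 0.0093
```

```bash
python3 -c "
from g import *
rep((.5145,-.1668,.0707),72)
im=bot.snapshot('scene')[:,:,::-1];x0,y0=165,130
cv2.imwrite('pics/s4.png',cv2.convertScaleAbs(cv2.resize(im[y0:y0+70,x0:x0+70],(560,560),interpolation=cv2.INTER_CUBIC),alpha=1.7))
"
```

```text
t 19.65 pos [ 0.5162 -0.1675  0.0704] yaw z 72.09727980473072 j [ 0.7433  0.5833 -0.6283  1.9407  0.4873  0.7703  1.0937] w 0.00928250421718876 F [-7.5281  1.5012 26.2731] T [0.4453 1.7527 0.0497]
turn tool(units 8deg) [0.0162 0.0122 0.0143] then shift in goal axes (units) [-0.0593 -0.0088  0.0046]
```

View pics/s4.png

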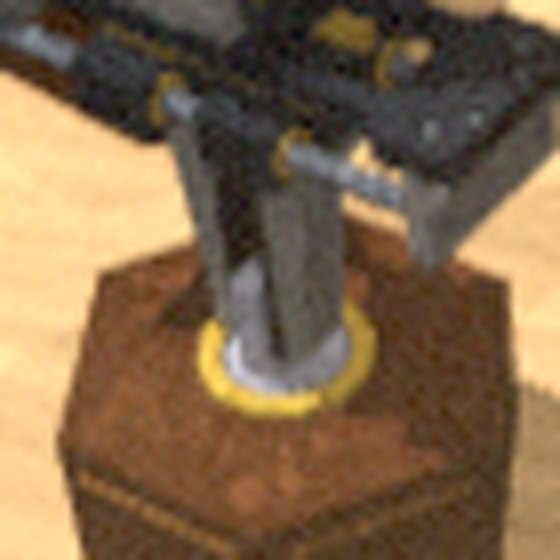

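The bow and collar sit at (270,340) on the rose. The hard stop at TCP z 0.0705 matches the predicted home height, with 26 N of reaction, so the collar is home. I'll ease the push a bit and turn.

jog_arm(commands="-0.02 -0.05 0 0 0 0;0 0 0 0 0.6 0;0 0 0 0 0.6 0;0 0 0 0 0.6 0;0 0 0 0 0.6 0;0 0 0 0 0 0")

```text
t: 20.3
position: [0.5161, -0.1677, 0.0706]
tool_rot: [0.671, -0.224, 0.227, -0.67]
ft_force: [-1.3, 0.6, 11.5]
grip_width: 0.0096
```

```bash
python3 -c "
from g import *
rep((.5145,-.1668,.0707),-30)
"
```

```text
t 20.3 pos [ 0.5161 -0.1677  0.0706] yaw z 52.7958435909116 j [ 0.6847  0.5593 -0.5484  1.9454  0.4213  0.7476  0.8118] w 0.009634468601084446 F [-1.2798  0.5887 11.4533] T [0.0586 0.2967 0.0848]
turn tool(units 8deg) [-0.0189 10.3495  0.0207] then shift in goal axes (units) [ 0.0025 -0.0032 -0.0615]
```

jog_arm(commands="0 0 0 0 0.7 0;0 0 0 0 0.7 0;0 0 0 0 0.7 0;0 0 0 0 0.7 0;0 0 0 0 0.7 0;0 0 0 0 0 0")

```text
t: 20.9
position: [0.516, -0.1678, 0.0706]
tool_rot: [0.596, -0.38, 0.382, -0.595]
ft_force: [-2.4, -1.2, 11.6]
grip_width: 0.0098
```

```bash
python3 -c "
from g import *
rep((.5145,-.1668,.0707),-30)
"
```

```text
t 20.9 pos [ 0.516  -0.1678  0.0706] yaw z 24.78741850313435 j [ 0.5944  0.5318 -0.4304  1.9513  0.3279  0.7233  0.4011] w 0.009790522397013056 F [-2.3828 -1.1684 11.5936] T [-0.0837  0.4045  0.123 ]
turn tool(units 8deg) [-0.0198  6.8484  0.0156] then shift in goal axes (units) [-0.0044 -0.0043 -0.0592]
```

jog_arm(commands="0 0 0 0 0.7 0;0 0 0 0 0.7 0;0 0 0 0 0.7 0;0 0 0 0 0.7 0;0 0 0 0 0 0")

```text
t: 21.4
position: [0.5157, -0.1679, 0.0706]
tool_rot: [0.51, -0.488, 0.491, -0.51]
ft_force: [-2.1, -0.6, 12.0]
grip_width: 0.0097
```

```bash
python3 -c "
from g import *
rep((.5145,-.1668,.0707),-30)
"
```

```text
t 21.4 pos [ 0.5157 -0.1679  0.0706] yaw z 2.3874850217114734 j [ 0.52    0.5144 -0.3352  1.9563  0.254   0.7085  0.073 ] w 0.009712030394035115 F [-2.0683 -0.619  12.0364] T [-0.1635  0.6407  0.0908]
turn tool(units 8deg) [-0.0184  4.0484  0.0122] then shift in goal axes (units) [-0.0115 -0.004  -0.0538]
```

jog_arm(commands="0 0 0 0 0.7 0;0 0 0 0 0.7 0;0 0 0 0 0.7 0;0 0 0 0 0.5 0;0 0 0 0 0 0")

```text
t: 21.9
position: [0.5155, -0.1679, 0.0706]
tool_rot: [0.414, -0.572, 0.574, -0.414]
ft_force: [-3.0, -1.1, 13.0]
grip_width: 0.0094
```

```bash
python3 -c "
from g import *
rep((.5145,-.1668,.0707),-30)
"
```

```text
t 21.9 pos [ 0.5155 -0.1679  0.0706] yaw z -18.374800552306038 j [ 0.4497  0.5019 -0.2464  1.9612  0.1862  0.6979 -0.2311] w 0.009360325789275072 F [-2.9895 -1.1345 12.9842] T [-0.1564  0.6968  0.1534]
turn tool(units 8deg) [-0.0168  1.4531  0.0087] then shift in goal axes (units) [-0.0156 -0.0037 -0.0475]
```

jog_arm(commands="0 0 0 0 0.3 0;0 0 0 0 0.3 0;0 0 0 0 0.3 0;0 0 0 0 0 0")

```text
t: 22.3
position: [0.5154, -0.1679, 0.0706]
tool_rot: [0.377, -0.597, 0.599, -0.377]
ft_force: [-3.5, -0.7, 13.5]
grip_width: 0.0094
```

```bash
python3 -c "
from g import *
rep((.5145,-.1668,.0707),-30)
"
```

```text
t 22.3 pos [ 0.5154 -0.1679  0.0706] yaw z -25.54176259619073 j [ 0.4256  0.4984 -0.2159  1.9628  0.1629  0.6948 -0.3359] w 0.009392943869008333 F [-3.4963 -0.6734 13.4581] T [-0.1591  0.8536  0.09  ]
turn tool(units 8deg) [-0.0159  0.5573  0.0067] then shift in goal axes (units) [-0.017  -0.0045 -0.0459]
```

jog_arm(commands="0 0 0 0 0.25 0;0 0 0 0 0.25 0;0 0 0 0 0 0")

```text
t: 22.6
position: [0.5154, -0.1679, 0.0706]
tool_rot: [0.356, -0.61, 0.612, -0.356]
ft_force: [-3.3, -0.4, 13.9]
grip_width: 0.0094
```

```bash
python3 -c "
from g import *
rep((.5145,-.1668,.0707),-30)
"
```

```text
t 22.6 pos [ 0.5154 -0.1679  0.0706] yaw z -29.53159483230769 j [ 0.412   0.4965 -0.1988  1.9638  0.15    0.6933 -0.3943] w 0.00935072776034032 F [-3.288  -0.3896 13.8514] T [-0.0933  0.8373  0.1317]
turn tool(units 8deg) [-0.0157  0.0585  0.006 ] then shift in goal axes (units) [-0.0179 -0.004  -0.0449]
```

jog_arm(commands="0 0 0 0 0.2 0;0 0 0 0 0 0")

```text
t: 22.8
position: [0.5154, -0.1679, 0.0706]
tool_rot: [0.348, -0.615, 0.616, -0.348]
ft_force: [-2.9, -0.6, 13.3]
grip_width: 0.0095
```

```bash
python3 -c "
from g import *
rep((.5145,-.1668,.0707),-30)
"
```

```text
t 22.8 pos [ 0.5154 -0.1679  0.0706] yaw z -31.072687640225354 j [ 0.4065  0.4958 -0.1921  1.9642  0.1452  0.6927 -0.4172] w 0.009491336325556592 F [-2.8924 -0.6398 13.336 ] T [-0.1367  0.8785  0.3774]
turn tool(units 8deg) [-0.0156 -0.1341  0.0069] then shift in goal axes (units) [-0.0173 -0.0033 -0.0433]
```

The torque jumped from 0.13 to 0.38 N m at 103° of tool turn (92.8° to the stop, about 8° of play, about 2° of yaw error), so the barrel is on its stop. I'll hold and check.

jog_arm(commands="0 0 0 0 0.05 0;0 0 0 0 0 0;0 0 0 0 0 0;0 0 0 0 0 0;0 0 0 0 0 0")

```text
t: 23.3
position: [0.5154, -0.1679, 0.0706]
tool_rot: [0.346, -0.616, 0.618, -0.346]
ft_force: [-3.5, -0.1, 13.2]
grip_width: 0.0095
```

```bash
python3 -c "
from g import *
rep((.5145,-.1668,.0707),-30)
im=bot.snapshot('scene')[:,:,::-1];x0,y0=165,130
a=cv2.resize(im[y0:y0+70,x0:x0+50],(400,560),interpolation=cv2.INTER_CUBIC)
cv2.imwrite('pics/s5z.png',cv2.convertScaleAbs(a,alpha=1.7))
cv2.imwrite('pics/s5.png',cv2.resize(im,(800,600)))
"
```

```text
t 23.3 pos [ 0.5154 -0.1679  0.0706] yaw z -31.42309392329667 j [ 0.4053  0.4957 -0.1907  1.9643  0.1441  0.6926 -0.4224] w 0.00954918056151006 F [-3.4665 -0.0916 13.2162] T [-0.1814  0.8543  0.3551]
turn tool(units 8deg) [-0.0153 -0.1779  0.0067] then shift in goal axes (units) [-0.0163 -0.0049 -0.0428]
```

View pics/s5z.png

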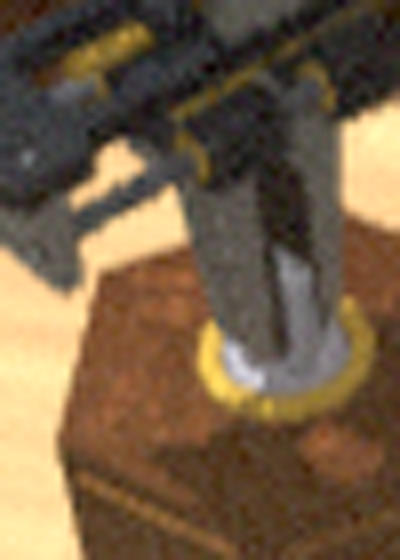

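View pics/s5.png

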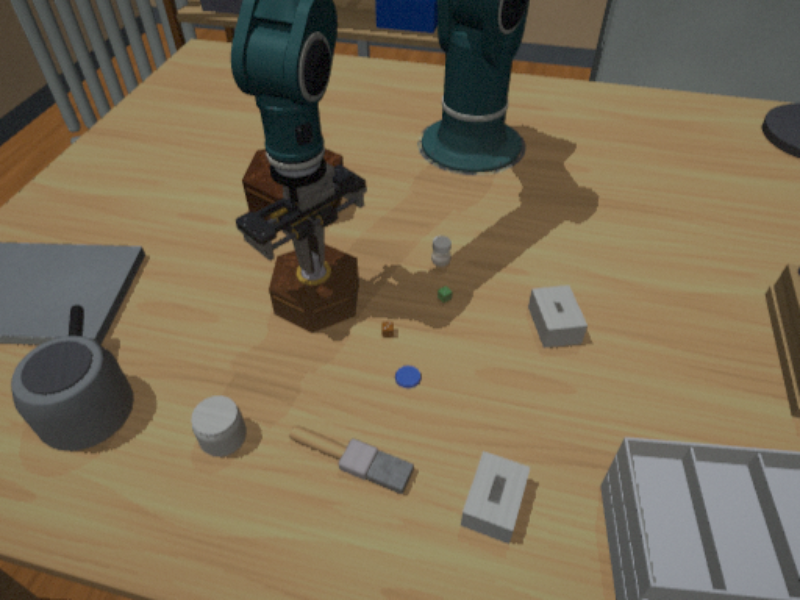

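The key is turned and gripped on the small vault at (315,265), the mould at (558,315) is empty, and the bystanders are where they started. Handing in.

```bash
python3 -c "
from workcell import bot
print(bot.close_job())"
```

```text
the job is handed in; nothing more can be done
None
```

I lifted the key out of the mould and rocked it about ±5° past both pins into the smaller vault's lock. Once the collar was home I turned it clockwise, and I handed the job in at about 23.4 s with the key still gripped and held turned.

**Seating:** the key stopped hard at TCP z 0.0705 m, against a predicted 0.0707 m. It read 26 N against a firm push, which I eased to about 12 N before turning. Readings during the wiggling stayed under 6 N.

**Turn:** the tool turned about 103°. The torque then jumped from about 0.13 to 0.36–0.38 N m and held, which points to the barrel resting on its stop just past a quarter turn. The barrel angle itself can't be read, so this is inferred. At the last reading the grip width was 9.5 mm and the downward push was 13 N.

**Bystanders:** in the last scene picture, none of them appears to have moved.

**Disagreements:**
- The two cameras differed by 2–3 mm in y on the mould.
- They differed by about 6° on the slot's direction, so I took it from the hexagon's edges (about −18°). The fit bore that out.

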